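# Take the tall holder off its keyhole studs for washing

## Robot

A 6-joint arm with a two-finger parallel gripper is mounted at the origin on a cart in front of the work surface, level with it; the furniture and walls round the work are solid. World frame = base frame: x ahead of the robot, y to its left, z up, the work surface at z = 0. Lengths are in m, angles in rad, forces in N, time in s.
With the tool pointing down it reaches from about 0.35 to 0.8 m from the base axis. Payload 7.3 kg.
Tool frame: the origin (TCP) lies at the very end of the fingers, on their centre line; the grasp point (between the pads) lies 19 mm behind it; z points along the fingers, y is the line along which they close (so a half turn about z gives the same grasp; the last joint's range is limited). The gripper opens to 85 mm and grips with 20 to 120 N. Pads are 22 mm wide; open, the fingers measure 114 mm over their backs; the gripper's body (76 mm by 85 mm) begins 54 mm behind the grasp point. The pads swing forward as they close: fully open they stand 13 mm farther back than shut.
Start: joints at [-1.475, 0.342, 1.524, -0, 1.275, -0.146], TCP at [0.126, -0.51, 0.231] pointing down, gripper open.
Joint ranges: [-2.53, 2.53], [-0.77, 2.02], [0.04, 2.7], [-1, 4.14], [0.28, 2.66], [-3.11, 3.11]. Speed limits (rad/s): [2.57, 2.57, 3.14, 3.14, 3.14, 3.14].

## Interface

Orientations are given as [roll, pitch, yaw] about the fixed x, y, z axes, in that order (R = Rz(yaw) Ry(pitch) Rx(roll)).
In Python, from bench import monitor, vision, ticket gives the robot as it stands. The module is installed in compiled form; this text tells all that it offers.
- The arm moves only by the tool drive_tool, never from a script. Its argument "rows" is a list of rows, each an object with "slide": the shift along the tool's x, y, z in mm, a list of three; "rot": the turn, a rotation vector about the tool's x, y, z in degrees, a list of three; "claw": the closure in counts, from 0 (fully open) to 255 (shut). A call has 1 to 20 rows; each row is the pose to reach, as a shift and turn from the pose commanded when the call began, along the tool's axes at that moment; what a row does not reach only later rows make up. A row lasts 1/10 s, in which the tool goes at most 50 mm and 8.59 degrees, less where a joint would pass 70% of its speed; a pose out of reach is approached as far as the arm can. A call with a gripper value outside its range is refused whole. The fingers move at their own pace and stop on an object; "newtons" is the grip in N (left out, the last holds). Time passes only in rows, so rows that repeat a pose let the fingers close. It gives the time, the measured TCP pose, the force, the opening and the grip force at its end, in the units of the state.
- monitor.state(): the state, without advancing time (a new reading comes with each control period).
- vision.camera(name): name is "side" or "top" or "wrist"; returns (picture, depth): 384x512x3 uint8, red, green, blue; 384x512 float32, m along the optical axis (not along the pixel's ray), 0 where there is no reading.
- vision.camera_model(name): a dict with "fovy" (degrees; the focal length in pixels is half the picture's height over the tangent of half this angle, whatever the lens; pixels are square), "cx", "cy" (the principal point, pixels), "extrinsics" (4x4, takes a point from camera to world coordinates). Camera axes: x right, y up, looking along -z (the intrinsics and any distortion apply to the point x, -y, -z); pixel columns grow to the right and rows downward; lengths in m; the calibration is good to about 2 mm. A picture is of the moment at which its call begins: read the wrist's pose just before it. camera_model takes no time and is no camera call; for the wrist camera it gives the pose at the moment of the call.
- ticket.finish_job(): hands the job in; it is judged then, once.
The state is a dict: "time_s": time; "joint_positions": joint angles; "dq": joint speeds; "joint_torque": joint torques, N m; "eef_pos": TCP position; "eef_rot": TCP orientation; "contact_force": force on the tool from outside, world axes, zero at the start; "torque": the same for the moment, N m; "grip_width": opening from 0.0 (shut) to 1.0 (fully open); "finger_force": force on a finger pad.
Only numpy, scipy, OpenCV 4.12 (cv2) and the standard library are available. Lean on these libraries where they do the work, as an engineer would, in place of code of your own. Each camera call takes 0.05 s, during which the arm holds its last target. There are 200 camera calls.

## Task

Two white holders hang by keyhole slots on the studs of the metal stand. Take the one with the tall box down: slide it up until its studs stand in the wide ends of the slots, bring it forward off the studs, and set it down gently and upright in the grey tray, then let go of it. Leave the holder with the low box hanging where it is.

Things in the scene. Friction and masses are not known exactly. Their poses are not given: they have to be found in the camera images.
- tall_holder_grip (a point): Middle of the grip fin on top of the tall holder: fin 14 mm thick (y), 50 long (x), 46 tall; pinch from above. Point is 148 mm above the holder's underside, 22 below the fin top, 23 above the flange under the fin. White open box 65 deep (x) x 90 wide (y) x 85 mm tall, 5 mm back plate 125 tall at +x; point lies over the middle of the footprint. 0.3 kg or less. Axes as the stand's while hung.
- low_holder_grip (a point): Middle of the grip fin of the other holder, which stays. Same fin, back plate and slots, but its box is only 38 mm tall. It hangs beside the tall one, 124 mm away middle to middle, on the left or the right, and may stand between the tall one and the tray: pass in front of it or above (fin top at z 190 mm, box front 66 mm from the panel).
- stand: Fixed metal stand; panel 270 wide, 150 mm tall. Origin: worktop, under middle of its front face. x back into the panel, y along it; holders come off to -x. 4 studs (8 mm shank, 20 mm head, 11.5 long) 112 mm up, 2 per holder in keyholes, narrow end (12 mm) up, wide end (32 wide, 34 tall) below. Hung undersides: z 20 mm. Raise 30 mm (23 to 37), then 12 mm to -x clears the heads. No catch.
- tray: Shallow open grey plastic tray, fixed to the worktop, 170 mm (x) by 210 mm (y), rim 16 mm high, walls and floor 4 mm thick. Origin at the centre of its underside, on the worktop; z up.
Things that resemble listed ones, but are neither listed nor needed, are in the scene too. What is shaped like the part that bears tall_holder_grip but red is not meant.

How it is judged:
By the outcome, as a careful person would: the job done as asked, in the order asked, and still so for the second after the job is handed in, with the robot touching nothing.
It also fails if it takes over 40 s, if anything falls off the work surface, if the arm or the gripper's body presses on something with over 40 N, if the wrist force passes 120 N, or if a joint passes its speed limit or range.

## Working session

There is one attempt and no reset: what is moved stays moved. The work goes in short steps, Python scripts to look and compute and a tool call to move; the robot and the scene stay as the last step left them, time stands still between calls to the robot, and variables do not carry over. Pictures are saved under pics/ and viewed, at most 10 in all, crops included, and the job is handed in when it is done.

Besides the shell and the picture viewer there is one more tool, called after "Emit:" as name([rows], argument=value, ...), one row to a line, values as JSON. drive_tool: Moves the arm, as the interface text tells. Its arguments: {"type":"object","properties":{"rows":{"type":"array","items":{"type":"object","properties":{"slide":{"type":"array","items":{"type":"number"}},"rot":{"type":"array","items":{"type":"number"}},"claw":{"type":"number"}}}},"newtons":{"type":"number"}},"required":["rows"]}

```bash
mkdir -p pics; cat > h.py <<'E'
import numpy as np, cv2
from bench import monitor, vision, ticket
def grab(n,f):
    m=vision.camera_model(n); p,d=vision.camera(n)
    cv2.imwrite(f'pics/{f}.png',p[:,:,::-1]); np.savez(f'pics/{f}.npz',p=p,d=d,E=m['extrinsics'],fovy=m['fovy'],cx=m['cx'],cy=m['cy'])
    return m
def cloud(f):
    z=np.load(f'pics/{f}.npz'); d=z['d']; F=192/np.tan(np.radians(z['fovy'])/2)
    v,u=np.mgrid[:384,:512]
    c=np.stack([(u-z['cx'])*d/F,-(v-z['cy'])*d/F,-d],-1)
    w=c@z['E'][:3,:3].T+z['E'][:3,3]; w[d==0]=np.nan
    return w,z['p']
E
python3 - <<'E'
from h import *
for n in('top','side'):
    m=grab(n,n+'1'); print({k:v for k,v in m.items() if k!='extrinsics'}, m['extrinsics'].round(3).tolist())
a=[cv2.imread(f'pics/{n}1.png') for n in('top','side')]
s=monitor.state(); print(s)
E
```

```text
{'fovy': 47.24349813747782, 'cx': 258.29233373989774, 'cy': 194.41155416994928} [[0.086, 0.971, -0.223, 0.363], [-0.996, 0.084, -0.021, -0.048], [-0.001, 0.224, 0.975, 1.323], [0.0, 0.0, 0.0, 1.0]]
{'fovy': 52.08146821549271, 'cx': 259.3079189502752, 'cy': 197.67338920824432} [[-0.999, -0.009, -0.033, 0.607], [-0.024, -0.496, 0.868, 0.853], [-0.025, 0.869, 0.495, 0.624], [0.0, 0.0, 0.0, 1.0]]
{'time_s': 0.1, 'joint_positions': array([-1.47503641e+00,  3.42643962e-01,  1.52494418e+00,  1.42785155e-05,
        1.27538795e+00, -1.46025569e-01]), 'dq': array([-0.00029124, -0.00187617, -0.00215032,  0.00056282,  0.00181884,
       -0.00067479]), 'joint_torque': array([ 1.90019993e-03, -4.34445512e+01, -2.46492755e+01, -6.89068634e-05,
        4.65984616e-03,  1.41573759e-05]), 'eef_pos': array([ 0.12568185, -0.50936   ,  0.23069225]), 'eef_rot': array([-3.14022593e+00, -2.14809122e-04,  2.41781174e-01]), 'contact_force': array([-0.20353423,  0.39678659,  0.30424294]), 'torque': array([0.0279881 , 0.04601938, 0.03798985]), 'finger_force': 0.0, 'grip_width': 1.0033743348608013}
```

View pics/top1.png

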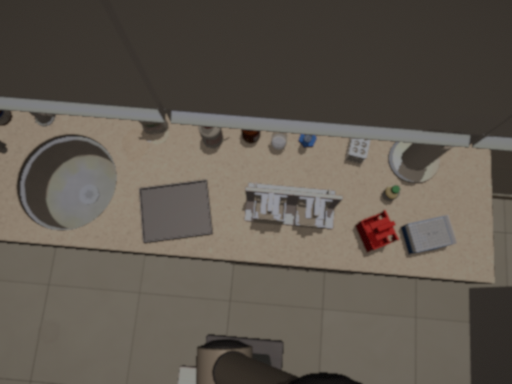

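View pics/side1.png

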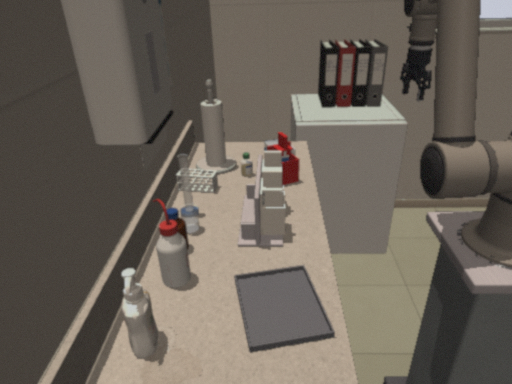

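Top picture: tray at (176,211), which is dark grey and about the right size. The stand's panel runs (248–340, 190) with two white holders, fins at about (270,206) and (313,210). The red look-alike is at (378,232), and a smaller grey box at (428,235) is not the tray. Next I'll measure heights and make an enlarged crop.

```bash
python3 - <<'E'
from h import *
w,p=cloud('top1')
print('table',w[260,230].round(3), w[180,230].round(3))
np.set_printoptions(linewidth=250)
for v in range(184,230,3): print(v,(w[v,240:346:4,2]*1000).round())
# tray corners
for u,v in[(141,188),(208,181),(212,234),(145,241),(176,211),(428,235)]: print(u,v,w[v,u].round(3))
a=cv2.imread('pics/top1.png'); b=cv2.imread('pics/side1.png')
A=cv2.resize(a[170:245,235:355],None,fx=5,fy=5,interpolation=cv2.INTER_CUBIC)
B=cv2.resize(b[135:255,225:315],None,fx=3.1,fy=3.1,interpolation=cv2.INTER_CUBIC)[:375]
B=cv2.resize(B,(int(B.shape[1]*375/B.shape[0]),375))
cv2.imwrite('pics/crop1.png',np.hstack([A[:375,:520],B])[:, :800])
E
```

```text
table [ 0.459  0.047 -0.013] [ 0.705  0.072 -0.003]
184 [-4.  3.  7.  9. 58. 10.  8.  3.  1.  3. -2.  5.  4. -0.  0.  1. -1. -3.  1. -3. -3. -0. -3.  2.  4. -3.  2.]
187 [ -5.   2. 147. 146.  64.  12.   7.  10.  12.  12.   9.  11.  10.   6.  12.   6.  -3.   3.   9.  -0.  -1.   1.  -2.  -1.  -1.   7.   1.]
190 [  3.  -1. 149. 151. 149. 146. 151. 157. 154. 148. 151. 151.   7.  12.   7.   5.   8.  11.  16.  10.  13.   7.  50.   4.  -2.   1.  -2.]
193 [ -1.  -4. 119. 127. 143. 152. 144. 143. 190. 147. 146. 150. 149. 154. 150. 146. 151. 153. 150. 145.  10.   9.  55.   7.  -1.  -3.  -0.]
196 [  6.   2.  80.  84. 124. 123. 144. 144. 190. 147. 145. 144. 130. 135. 135. 143. 146. 151. 145. 149. 152. 151. 147. 152. 149. 155.   1.]
199 [  2.  -2.  38.  46.  79. 109. 146.  nan 188. 148. 120. 117.  93.  97. 100. 130. 138. 141. 148. 187. 184. 144. 140. 144. 145. 150.   0.]
202 [  1.   2.   8.  11.  nan  41. 148. 188. 189. 145.  66.  70.  50.  56.  63.  65. 116. 145. 145. 190. 145. 143. 128. 105. 110.  -5.  -2.]
205 [ -5.   4.  12.  13.  22.  25. 144. 192. 189. 148.  26.  85.   9.  15.  32.  48.  55
[... 573 characters left out ...]
7. 157. 144.  32.   5.   6.   2.   0.  -2.]
220 [ -0.  -1.  15.  10.  66.  76.  81.  86.  96. 104. 104. 106.  13.   6.  59.  29.  24.  24.  24.  23.  20.  38.  11.   9.  -3.   1.  -1.]
223 [ 1.  1.  6.  0. -3. -4. 23. 32. 40. 39. 52.  6. 13.  9. 57. 26. 30. 24. 20. 21. 21. 42. 10. 13.  1.  5. -1.]
226 [-5.  3.  1. -2.  5.  4. -1.  4. -2.  2.  3.  2. -3.  2. 21. 31. 41. 41. 51. 55. 58. 56. 16.  9.  2.  3. -2.]
229 [ 2.  3. -1. -3. -1. -1. -1. -2.  0. -1.  0.  4.  4.  1. -1.  2. -3. -3.  0. -5. -3. -4. -1.  3. -1. -1.  5.]
141 188 [0.652 0.34  0.015]
208 181 [ 0.696  0.14  -0.003]
212 234 [0.531 0.109 0.002]
145 241 [0.491 0.303 0.018]
176 211 [0.591 0.225 0.006]
428 235 [ 0.573 -0.517  0.071]
```

View pics/crop1.png

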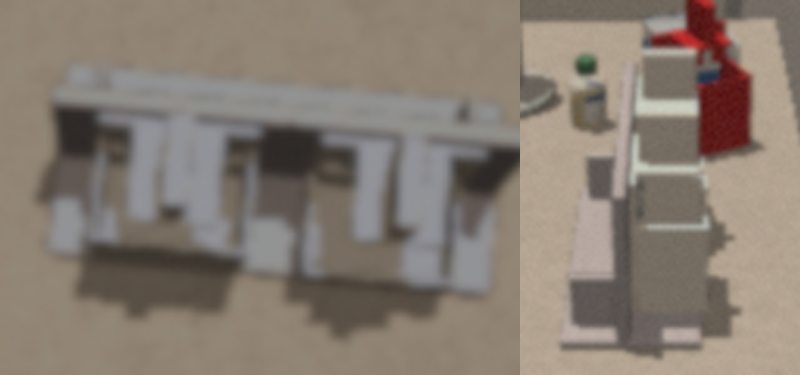

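The crop and depths show two candidates. The left holder (fin ~(271,203), rim ~105 mm = 20+85) is the tall one, on the +y side next to the tray. The right holder (fin ~(316,208), rim ~58 mm) is the low one and stays. Now the poses.

```bash
python3 - <<'E'
from h import *
w,p=cloud('top1'); z=w[...,2]; V,U=np.mgrid[:384,:512]
def sel(u0,u1,v0,v1,a,b,er=0):
    m=(U>=u0)&(U<u1)&(V>=v0)&(V<v1)&(z>a)&(z<b)
    return w[m]
def rect(P,n):
    r=cv2.minAreaRect((P[:,:2]*1000).astype(np.float32)); print(n,len(P),'c',np.round(r[0],1),'sz',np.round(r[1],1),'ang',round(r[2],1),'z',np.median(P[:,2]).round(4))
for n,a,b in(('tallfin',262,292),('lowfin',300,335)):
    rect(sel(a,b,190,222,.18,.20),n)
# panel top: rows where first hit from behind
P=[]
for u in range(252,338,2):
    col=[v for v in range(182,204) if .138<z[v,u]<.16]
    if col: P.append(w[col[0],u,:2])
P=np.array(P); k=np.polyfit(P[:,1],P[:,0],1); r=P[:,0]-np.polyval(k,P[:,1]); g=abs(r)<.004
k=np.polyfit(P[g,1],P[g,0],1); print('panel back edge x=',k,'yaw deg',np.degrees(np.arctan(-k[0])), P[:,1].min(),P[:,1].max())
rect(sel(262,292,205,226,.095,.110),'tallrim')
# tray by colour: dark & low
g=p.astype(int).sum(2); m=((g<np.median(g[250:260,220:240])*0.75)&(U>130)&(U<225)&(V>172)&(V<250)&(z<.03)).astype(np.uint8)
n,l,s,c=cv2.connectedComponentsWithStats(m); i=1+s[1:,4].argmax(); rect(w[l==i],'tray'); print(s[i])
E
```

```text
tallfin 98 c [605.6 -57.3] sz [13.6 48.7] ang 89.6 z 0.1894
lowfin 104 c [ 605.1 -181.3] sz [14.4 49.4] ang 89.5 z 0.1894
panel back edge x= [0.00919765 0.6501465 ] yaw deg -0.5269719338603068 -0.23600084036741956 -0.004270465146040549
tallrim 64 c [581.5 -80.5] sz [37.7 75.4] ang 34.9 z 0.1041
tray 3794 c [590.7 227.1] sz [170.9 210.2] ang 12.8 z 0.0043
[ 139  180   74   64 3794]
```

Emit:
drive_tool([
  {"slide": [574, -324, -25], "rot": [0, 0, 14.3], "claw": 0},
  {"slide": [574, -324, -25], "rot": [0, 0, 14.3], "claw": 0},
  {"slide": [574, -324, -25], "rot": [0, 0, 14.3], "claw": 0},
  {"slide": [574, -324, -25], "rot": [0, 0, 14.3], "claw": 0},
  {"slide": [574, -324, -25], "rot": [0, 0, 14.3], "claw": 0},
  {"slide": [574, -324, -25], "rot": [0, 0, 14.3], "claw": 0},
  {"slide": [574, -324, -25], "rot": [0, 0, 14.3], "claw": 0},
  {"slide": [574, -324, -25], "rot": [0, 0, 14.3], "claw": 0},
  {"slide": [574, -324, -25], "rot": [0, 0, 14.3], "claw": 0},
  {"slide": [574, -324, -25], "rot": [0, 0, 14.3], "claw": 0},
  {"slide": [574, -324, -25], "rot": [0, 0, 14.3], "claw": 0},
  {"slide": [574, -324, -25], "rot": [0, 0, 14.3], "claw": 0},
  {"slide": [574, -324, -25], "rot": [0, 0, 14.3], "claw": 0},
  {"slide": [574, -324, -25], "rot": [0, 0, 14.3], "claw": 0},
  {"slide": [574, -324, -25], "rot": [0, 0, 14.3], "claw": 0},
  {"slide": [574, -324, -25], "rot": [0, 0, 14.3], "claw": 0},
  {"slide": [574, -324, -25], "rot": [0, 0, 14.3], "claw": 0},
  {"slide": [574, -324, -25], "rot": [0, 0, 14.3], "claw": 0},
])

```text
time_s: 1.9
eef_pos: [0.6047, -0.0591, 0.2566]
eef_rot: [3.141, -0.0, -0.01]
contact_force: [-0.3, -0.2, 0.1]
grip_width: 0.997
finger_force: 0.0
```

```bash
python3 - <<'E'
from h import *
m=grab('wrist','w1'); s=monitor.state(); print(s['eef_pos'],s['eef_rot'],s['time_s'],m['extrinsics'][:3,3])
w,p=cloud('w1'); z=w[...,2]
q=(z>.18)&(z<.20)&(abs(w[...,0]-.605)<.06)&(abs(w[...,1]+.09)<.17)
n,l,st,c=cv2.connectedComponentsWithStats(q.astype(np.uint8))
for i in range(1,n):
    if st[i,4]>80:
        P=w[l==i]; r=cv2.minAreaRect((P[:,:2]*1000).astype(np.float32)); print(st[i],np.round(r[0],1),np.round(r[1],1),round(r[2],2),np.median(P[:,2]))
E
```

```text
[ 0.60484556 -0.05893501  0.25667589] [ 3.14131586e+00 -2.75668081e-04 -9.60418844e-03] 1.95 [ 0.67770502 -0.05977351  0.39862543]
[245 168  17  59 981] [609.2 -58.1] [13.8 49.6] 88.96 0.18868977278454585
[ 385  168   30   59 1225] [ 607.7 -181.5] [15.  50.1] 89.83 0.18840162990782636
```

View pics/w1.png

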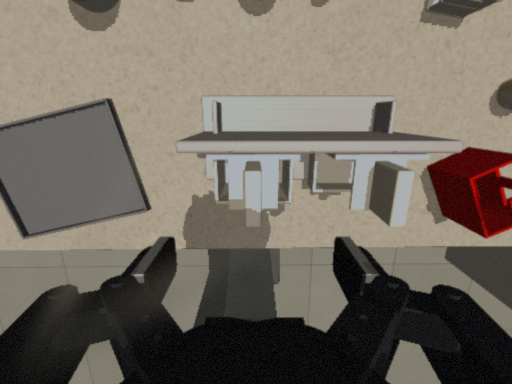

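The wrist view shows the tall holder's fin at (253,195), midway between the fingers, with the fin measured at (0.607, −0.058). I'll descend and close.

Emit:
drive_tool([
  {"slide": [2, -1, 40], "claw": 0},
  {"slide": [2, -1, 75], "claw": 0},
  {"slide": [2, -1, 95], "claw": 0},
  {"slide": [2, -1, 105], "claw": 0},
  {"slide": [2, -1, 105], "claw": 0},
  {"slide": [2, -1, 105], "claw": 255},
  {"slide": [2, -1, 105], "claw": 255},
  {"slide": [2, -1, 105], "claw": 255},
  {"slide": [2, -1, 105], "claw": 255},
  {"slide": [2, -1, 105], "claw": 255},
  {"slide": [2, -1, 105], "claw": 255},
  {"slide": [2, -1, 105], "claw": 255},
  {"slide": [2, -1, 105], "claw": 255},
  {"slide": [2, -1, 105], "claw": 255},
  {"slide": [2, -1, 105], "claw": 255},
], newtons=60)

```text
validation failed for argument at $.ro...
```

Emit:
drive_tool([
  {"slide": [2, -1, 40], "rot": [0, 0, 0], "claw": 0},
  {"slide": [2, -1, 75], "rot": [0, 0, 0], "claw": 0},
  {"slide": [2, -1, 95], "rot": [0, 0, 0], "claw": 0},
  {"slide": [2, -1, 105], "rot": [0, 0, 0], "claw": 0},
  {"slide": [2, -1, 105], "rot": [0, 0, 0], "claw": 0},
  {"slide": [2, -1, 105], "rot": [0, 0, 0], "claw": 255},
  {"slide": [2, -1, 105], "rot": [0, 0, 0], "claw": 255},
  {"slide": [2, -1, 105], "rot": [0, 0, 0], "claw": 255},
  {"slide": [2, -1, 105], "rot": [0, 0, 0], "claw": 255},
  {"slide": [2, -1, 105], "rot": [0, 0, 0], "claw": 255},
  {"slide": [2, -1, 105], "rot": [0, 0, 0], "claw": 255},
  {"slide": [2, -1, 105], "rot": [0, 0, 0], "claw": 255},
  {"slide": [2, -1, 105], "rot": [0, 0, 0], "claw": 255},
], newtons=60)

```text
time_s: 3.25
eef_pos: [0.6077, -0.0567, 0.1517]
eef_rot: [3.141, -0.001, -0.008]
contact_force: [-1.4, 1.1, 3.8]
grip_width: 0.153
finger_force: 60.7
```

Emit:
drive_tool([
  {"slide": [0, 0, -4], "rot": [0, 0, 0], "claw": 255},
  {"slide": [0, 0, -9], "rot": [0, 0, 0], "claw": 255},
  {"slide": [0, 0, -14], "rot": [0, 0, 0], "claw": 255},
  {"slide": [0, 0, -19], "rot": [0, 0, 0], "claw": 255},
  {"slide": [0, 0, -24], "rot": [0, 0, 0], "claw": 255},
  {"slide": [0, 0, -28], "rot": [0, 0, 0], "claw": 255},
  {"slide": [0, 0, -30], "rot": [0, 0, 0], "claw": 255},
  {"slide": [0, 0, -30], "rot": [0, 0, 0], "claw": 255},
  {"slide": [0, 0, -30], "rot": [0, 0, 0], "claw": 255},
])

```text
time_s: 4.15
eef_pos: [0.6074, -0.0567, 0.1812]
eef_rot: [3.142, 0.0, -0.008]
contact_force: [0.2, -0.5, -2.2]
grip_width: 0.156
finger_force: 60.0
```

```bash
python3 - <<'E'
from h import *
m=grab('wrist','w2'); s=monitor.state(); print(s['eef_pos'],s['contact_force'],s['torque'],s['grip_width'])
a=cv2.imread('pics/w2.png'); cv2.imwrite('pics/w2c.png',cv2.resize(a[60:310,130:430],None,fx=2.4,fy=2.4,interpolation=cv2.INTER_CUBIC))
E
```

```text
[ 0.6073037  -0.05670896  0.18102678] [-0.17646437 -0.12287018 -2.02154516] [-0.0454186  -0.00458183 -0.01559384] 0.15808811520337476
```

View pics/w2c.png

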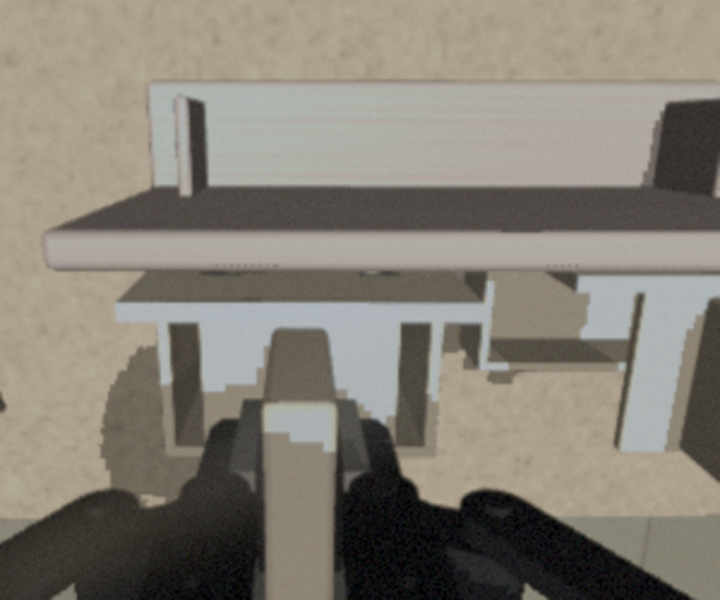

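The tall holder is lifted 29.5 mm and hangs freely at about 2 N. The crop shows its fin held at (298,420) and a plate edge at (300,310), still close in front of the panel. Now forward off the studs.

Emit:
drive_tool([
  {"slide": [-2, 0, 0], "rot": [0, 0, 0], "claw": 255},
  {"slide": [-5, 0, 0], "rot": [0, 0, 0], "claw": 255},
  {"slide": [-9, 0, 0], "rot": [0, 0, 0], "claw": 255},
  {"slide": [-13, 0, 0], "rot": [0, 0, 0], "claw": 255},
  {"slide": [-18, 0, 0], "rot": [0, 0, 0], "claw": 255},
  {"slide": [-24, 0, 0], "rot": [0, 0, 0], "claw": 255},
  {"slide": [-32, 0, 0], "rot": [0, 0, 0], "claw": 255},
  {"slide": [-40, 0, 0], "rot": [0, 0, 0], "claw": 255},
  {"slide": [-46, 0, 0], "rot": [0, 0, 0], "claw": 255},
  {"slide": [-50, 0, 0], "rot": [0, 0, 0], "claw": 255},
  {"slide": [-50, 0, 0], "rot": [0, 0, 0], "claw": 255},
])

```text
time_s: 5.3
eef_pos: [0.557, -0.0564, 0.1815]
eef_rot: [3.141, -0.0, -0.008]
contact_force: [0.8, 0.2, -2.1]
grip_width: 0.159
finger_force: 60.0
```

Emit:
drive_tool([
  {"slide": [0, -8, 0], "rot": [0, 0, 0], "claw": 255},
  {"slide": [0, -24, 0], "rot": [0, 0, 0], "claw": 255},
  {"slide": [0, -45, 0], "rot": [0, 0, 0], "claw": 255},
  {"slide": [0, -70, 0], "rot": [0, 0, 0], "claw": 255},
  {"slide": [0, -95, 0], "rot": [0, 0, 0], "claw": 255},
  {"slide": [0, -120, 0], "rot": [0, 0, 0], "claw": 255},
  {"slide": [0, -145, 0], "rot": [0, 0, -1], "claw": 255},
  {"slide": [4, -170, 0], "rot": [0, 0, -3], "claw": 255},
  {"slide": [10, -195, 0], "rot": [0, 0, -5], "claw": 255},
  {"slide": [16, -220, 0], "rot": [0, 0, -7], "claw": 255},
  {"slide": [22, -243, 0], "rot": [0, 0, -9], "claw": 255},
  {"slide": [27, -262, 0], "rot": [0, 0, -11], "claw": 255},
  {"slide": [30, -275, 0], "rot": [0, 0, -12.5], "claw": 255},
  {"slide": [32, -281, 0], "rot": [0, 0, -13.3], "claw": 255},
  {"slide": [32, -283, 0], "rot": [0, 0, -13.3], "claw": 255},
  {"slide": [32, -283, 0], "rot": [0, 0, -13.3], "claw": 255},
  {"slide": [32, -283, 0], "rot": [0, 0, -13.3], "claw": 255},
])

```text
time_s: 7.0
eef_pos: [0.5916, 0.2256, 0.1813]
eef_rot: [3.141, 0.0, 0.223]
contact_force: [-0.1, 0.3, -1.4]
grip_width: 0.154
finger_force: 60.0
```

```bash
python3 - <<'E'
from h import *
grab('wrist','w3')
s=monitor.state(); print(s['eef_pos'],s['eef_rot'],s['contact_force'],s['grip_width'])
E
```

```text
[0.59163375 0.22558456 0.18133468] [3.14130532e+00 1.98333757e-04 2.23140805e-01] [ 0.6856277   0.73141283 -2.40106688] 0.15695922011124808
```

View pics/w3.png

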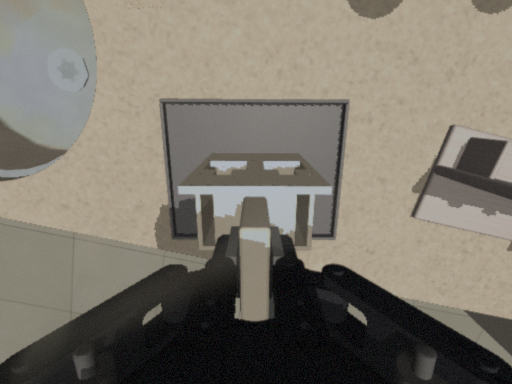

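The holder hangs level and square to the tray, with the tray rim at (165–345, 100–240) around it. Lowering, slowly at the end.

Emit:
drive_tool([
  {"slide": [0, 0, 5], "rot": [0, 0, 0], "claw": 255},
  {"slide": [0, 0, 14], "rot": [0, 0, 0], "claw": 255},
  {"slide": [0, 0, 24], "rot": [0, 0, 0], "claw": 255},
  {"slide": [0, 0, 32], "rot": [0, 0, 0], "claw": 255},
  {"slide": [0, 0, 37], "rot": [0, 0, 0], "claw": 255},
  {"slide": [0, 0, 40], "rot": [0, 0, 0], "claw": 255},
  {"slide": [0, 0, 41], "rot": [0, 0, 0], "claw": 255},
  {"slide": [0, 0, 42], "rot": [0, 0, 0], "claw": 255},
  {"slide": [0, 0, 43], "rot": [0, 0, 0], "claw": 255},
  {"slide": [0, 0, 43.5], "rot": [0, 0, 0], "claw": 255},
  {"slide": [0, 0, 43.5], "rot": [0, 0, 0], "claw": 255},
  {"slide": [0, 0, 43.5], "rot": [0, 0, 0], "claw": 255},
])

```text
time_s: 8.25
eef_pos: [0.5917, 0.2264, 0.1379]
eef_rot: [3.142, -0.0, 0.224]
contact_force: [-0.2, -0.8, -1.2]
grip_width: 0.157
finger_force: 60.0
```

Emit:
drive_tool([
  {"slide": [0, 0, 0.5], "rot": [0, 0, 0], "claw": 255},
  {"slide": [0, 0, 1], "rot": [0, 0, 0], "claw": 255},
  {"slide": [0, 0, 1.5], "rot": [0, 0, 0], "claw": 255},
  {"slide": [0, 0, 1.5], "rot": [0, 0, 0], "claw": 255},
  {"slide": [0, 0, 1.5], "rot": [0, 0, 0], "claw": 255},
])

```text
time_s: 8.75
eef_pos: [0.5919, 0.2264, 0.1367]
eef_rot: [3.141, -0.001, 0.224]
contact_force: [-0.0, -0.7, 2.4]
grip_width: 0.158
finger_force: 60.6
```

The force has changed sign, so it rests on the tray floor. I'll release and rise.

Emit:
drive_tool([
  {"slide": [0, 0, 0], "rot": [0, 0, 0], "claw": 190},
  {"slide": [0, 0, 0], "rot": [0, 0, 0], "claw": 150},
  {"slide": [0, 0, 0], "rot": [0, 0, 0], "claw": 100},
  {"slide": [0, 0, 0], "rot": [0, 0, 0], "claw": 60},
  {"slide": [0, 0, 0], "rot": [0, 0, 0], "claw": 60},
  {"slide": [0, 0, 0], "rot": [0, 0, 0], "claw": 60},
  {"slide": [0, 0, -5], "rot": [0, 0, 0], "claw": 60},
  {"slide": [0, 0, -20], "rot": [0, 0, 0], "claw": 60},
  {"slide": [0, 0, -45], "rot": [0, 0, 0], "claw": 60},
  {"slide": [0, 0, -80], "rot": [0, 0, 0], "claw": 60},
  {"slide": [0, 0, -115], "rot": [0, 0, 0], "claw": 60},
  {"slide": [0, 0, -130], "rot": [0, 0, 0], "claw": 60},
  {"slide": [0, 0, -130], "rot": [0, 0, 0], "claw": 60},
  {"slide": [0, 0, -130], "rot": [0, 0, 0], "claw": 60},
])

```text
time_s: 10.15
eef_pos: [0.5914, 0.2263, 0.2658]
eef_rot: [3.141, 0.001, 0.224]
contact_force: [0.0, 0.6, -0.3]
grip_width: 0.764
finger_force: 0.0
```

```bash
python3 - <<'E'
from h import *
grab('side','s4'); grab('wrist','w4')
w,p=cloud('w4'); z=w[...,2]
q=(z>.165)&(z<.18)&(abs(w[...,0]-.59)<.06)&(abs(w[...,1]-.227)<.06)
P=w[q]; r=cv2.minAreaRect((P[:,:2]*1000).astype(np.float32)); print(len(P),r,np.median(P[:,2]))
s=monitor.state(); print(s['eef_pos'],s['contact_force'],s['grip_width'],s['time_s'])
E
```

```text
797 ((595.13427734375, 226.6534881591797), (50.07512664794922, 13.503067970275879), 13.354700088500977) 0.1732033489351663
[0.59105068 0.22620607 0.26454161] [-0.44841666  0.81732991 -0.88516659] 0.76259429699058 10.25
```

View pics/s4.png

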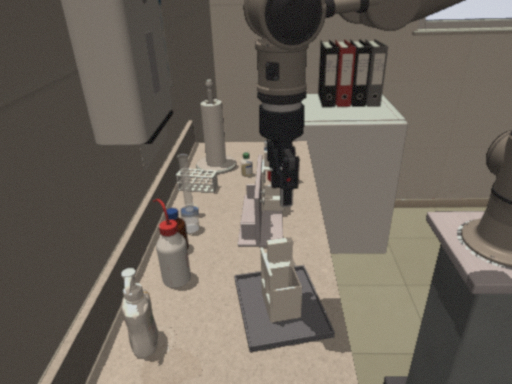

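The tall holder stands upright in the tray at (280,285), with its fin top at 0.173 m against 0.174 m expected. The gripper is clear above it, and the low holder still hangs on the stand at (270,195).

```bash
python3 -c "
from bench import ticket; print(ticket.finish_job())"
```

```text
the job is handed in; nothing more can be done
None
```

The tall holder is off its studs and standing upright in the grey tray, released, with the low holder still hanging on the stand; I handed the job in at about 10 s of robot time.

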